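# Make the box lid hold its angle again

### The arm

A 6-joint arm with a two-finger parallel gripper is mounted at the origin on a cart in front of the work surface, level with it; the furniture and walls round the work are solid. World frame = base frame: x ahead of the robot, y to its left, z up, the work surface at z = 0. Lengths are in m, angles in rad, forces in N, time in s.
With the tool pointing down it reaches from about 0.3 to 0.775 m from the base axis. Payload 14.6 kg.
Tool frame: the origin (TCP) lies at the very end of the fingers, on their centre line; the grasp point (between the pads) lies 19 mm behind it; z points along the fingers, y is the line along which they close (so a half turn about z gives the same grasp; the last joint's range is limited). The gripper opens to 94 mm and grips with 3 to 60 N. Pads are 16 mm wide; open, the fingers measure 119 mm over their backs; the gripper's body (75 mm by 177 mm) begins 78 mm behind the grasp point.
Start: joints at [-1.197, 0.3, 1.521, -0, 1.321, -0.067], TCP at [0.235, -0.497, 0.205] pointing down, gripper open.
Joint ranges: [-3.03, 3.03], [-0.79, 2.21], [0.23, 2.52], [-1.04, 4.18], [0, 3.07], [-2.55, 2.55]. Speed limits (rad/s): [2.22, 2.22, 2.57, 3.14, 3.14, 3.14].

### API

Orientations are given as [roll, pitch, yaw] about the fixed x, y, z axes, in that order (R = Rz(yaw) Ry(pitch) Rx(roll)).
In Python, from station import ctrl gives the robot as it stands. The module is installed in compiled form; this text tells all that it offers.
- The arm moves only by the tool play_rows, never from a script. Its argument "commands" is a list of rows, each a list of 7 numbers: the shift along the tool's x, y, z in m, then the turn, a rotation vector about the tool's x, y, z in degrees, then the closure, from -1 (fully open) to 1 (shut). A call has 1 to 20 rows; each row shifts and turns the commanded pose from where the row before left it, along the tool's axes as they then stand; what a row does not reach is not made up. A row lasts 1/12 s, in which the tool goes at most 41.7 mm and 7.16 degrees, less where a joint would pass 70% of its speed; a pose out of reach is approached as far as the arm can. A call is refused whole if a number of a shift passes 0.0417 or a number of a turn 7.16, either way. A call with a gripper value outside its range is refused whole. The fingers move at their own pace and stop on an object; "force" is the grip in N (left out, the last holds). Time passes only in rows, so rows that do not move let the fingers close. It gives the time, the measured TCP pose, the force, the opening and the grip force at its end, in the units of the state.
- ctrl.get_obs(): the state, without advancing time (a new reading comes with each control period).
- ctrl.camera(name): name is "side" or "top"; returns the picture (400x640x3 uint8, blue, green, red); there is no depth.
- ctrl.camera_model(name): a dict with "fx", "fy", "cx", "cy" (pixels), "rvec" (rotation vector, rad) and "tvec" (3), from world to camera coordinates, as OpenCV has them. Camera axes: x right, y down, z forward; pixel columns grow to the right and rows downward; lengths in m; the calibration is good to about 2 mm. A picture is of the moment at which its call begins. camera_model takes no time and is no camera call.
- ctrl.hand_in(): hands the job in; it is judged then, once.
The state is a dict: "time_s": time; "qpos": joint angles; "joint_vel": joint speeds; "tau": joint torques, N m; "ee_pos": TCP position; "eef_rot": TCP orientation; "force": force on the tool from outside, world axes, zero at the start; "moment": the same for the moment, N m; "grip_width": finger opening in m; "grip_force": force on a finger pad.
Only numpy, scipy, OpenCV 4.12 (cv2) and the standard library are available. Lean on these libraries where they do the work, as an engineer would, in place of code of your own. Each camera call takes 0.05 s, during which the arm holds its last target. There are 200 camera calls.

### The job

The lid of the wooden box on the worktop should stay wherever it is left, but its hinge has gone slack. Lift the lid to half open by its barrel pull and let go to see it sink shut; then tighten the round clamping screw on the hinge brake beside the box, clockwise, by feel: just firmly enough to hold the lid, without overtightening it. Lift the lid to half open again and let go, leaving it standing there by itself, and leave the other things on the worktop where they are.

Things in the scene. Friction and masses are not known exactly. Their poses are not given: they have to be found in the camera images.
- tea_box: Wooden storage box fixed to the worktop, outside 140 (x, front to back) x 150 (y) x 70 mm high, walls 8 mm; origin under its centre on the worktop, own -x is its front (the side that opens), +y its left, z up. A steel brake housing 50 x 39 x 126 mm stands beside its left wall, centred at own x = 65, y = 110 mm. The closed lid's top is 88 mm above the worktop.
- lid (a joint): Angle of the lid, 0 shut, grows as it opens (up and backwards), about 0.79 is half open, stop at 1.5. The hinge is lightly damped: with a slack brake the lid sinks shut in half a second to a second. Lid about 0.42 kg (it varies by a quarter).
- hinge (a point): Middle of the lid's hinge line, at the back of the box 75 mm above the worktop; the line runs along the box's own y. Turns with the lid: its -x points from the hinge to the lid's front, y lies along the hinge line.
- pull (a point): Steel barrel pull on top of the lid near its front: a level cylinder 24 mm in diameter and 26 mm long, lying along the box's y, its axis 24 mm above the lid's top; the point is its centre, 120 mm ahead of and 37 mm above the hinge line when shut. It can be pinched from above by its two flat ends.
- screw_head (a point): Centre of the clamping screw's head: a round knurled dark steel head 32 mm in diameter and 24 mm high, axis upright, on top of the brake housing; its underside is 16 mm above the housing. This point stands 154 mm above the worktop.
- screw (a joint): Turn of the clamping screw, 0 as found, grows clockwise from above, stop at 2.6. Its own friction is up to 0.3 N m, so it stays where left. Turned on, it first only takes up free play (between 0.2 and 1.05 rad, differing from time to time, not visible); from there the brake shoe bites, its force on the drum growing by about 108 N per rad and the turning torque by about 0.65 N m per rad (6 mN m per N of shoe force).
- shoe: Small brake shoe inside the housing, pressed down by the screw on the steel drum that turns with the lid; friction about 0.8 (a little different each time) at 24 mm radius. The lid needs between 8 and 18 N of shoe force to stay half open; over 38 N is overtightened and spoils the brake.
- pepper_jar: Spice jar with black cap, 41 x 105 mm, beside the box's right wall; leave it alone.
- jam: Glass jam jar, 69 x 99 mm, standing to the right at the back; leave it alone.
- tuna_tin: Flat tin, 86 x 40 mm, stored inside the box; leave it there.

How it is judged:
On the way, in this order (a step that is already met when the one before it is completed fails the run):
1. with the screw as found, the lid is lifted to half open and let go (value of joint lid above 0.6 rad and contact force between the fingers and anything else below 0.1 N and value of joint screw below 0.1 rad).
2. it sinks shut by itself (value of joint each of lid, screw below 0.1 rad).
3. the screw is tightened until the brake bites, the lid still down (contact force between shoe and anything else above 6 N and value of joint lid below 0.2 rad), for 0.2 s.
At the end, for the whole second after the job is handed in: the lid stands by itself between 0.6 and 1.0 rad (34 to 57 degrees), at rest and let go, with the brake shoe pressing with less than 38 N (value of joint lid between 0.6 and 1 rad and velocity of joint lid between -0.03 and 0.03 rad/s and contact force between shoe and anything else below 38 N); the robot touches nothing.
It fails at once if the clamping screw is overtightened (shoe force over 38 N) (contact force between shoe and anything else above 38 N).
It fails at once if the spice jar or the jam jar is pushed away (30 mm) or the tin is taken out (distance of any of pepper_jar, jam from where it was at the start of the episode above 0.03 m or distance of tuna_tin from where it was at the start of the episode above 0.06 m).
It also fails if it takes over 72 s, if anything falls off the work surface, if the arm or the gripper's body presses on something with over 40 N, if the wrist force passes 120 N, or if a joint passes its speed limit or range.

## Working session

There is one attempt and no reset: what is moved stays moved. The work goes in short steps, Python scripts to look and compute and a tool call to move; the robot and the scene stay as the last step left them, time stands still between calls to the robot, and variables do not carry over. Pictures are saved under pics/ and viewed, at most 10 in all, crops included, and the job is handed in when it is done.

Besides the shell and the picture viewer there is one more tool, called after "Call:" as a command line: name --pt "numbers of a row" for each row, then --argument value for the rest. play_rows: Moves the arm, as the interface text tells. Its arguments: {"type":"object","properties":{"commands":{"type":"array","items":{"type":"array","items":{"type":"number"}}},"force":{"type":"number"}},"required":["commands"]}

```bash
mkdir -p pics
cat > h.py <<'E'
import numpy as np, cv2
from station import ctrl
def cam(n):
    m=ctrl.camera_model(n); R=cv2.Rodrigues(np.array(m['rvec'],float))[0]; return m,R,np.array(m['tvec'],float).ravel()
def proj(n,P):
    m,R,t=cam(n); c=np.atleast_2d(P)@R.T+t
    return np.c_[m['fx']*c[:,0]/c[:,2]+m['cx'],m['fy']*c[:,1]/c[:,2]+m['cy']]
def ray(n,u,v,z):
    m,R,t=cam(n); d=R.T@np.array([(u-m['cx'])/m['fx'],(v-m['cy'])/m['fy'],1]); o=-R.T@t
    return o+d*(z-o[2])/d[2]
E
python3 - <<'E'
from h import *
for n in('top','side'):
    cv2.imwrite(f'pics/{n}0.png',ctrl.camera(n)); m,R,t=cam(n); print(n,m['fx'],-R.T@t,R[2])
o=ctrl.get_obs(); print(o)
E
```

```text
top 511.10164638059047 [0.20299434 0.04367695 1.52746393] [ 0.20692     0.0111296  -0.97829456]
side 392.31871624359275 [0.54636118 0.73739045 0.63758119] [-0.05280013 -0.78724811 -0.61437168]
{'time_s': 0.1, 'qpos': array([-1.19661061e+00,  3.00431274e-01,  1.52151027e+00,  1.40073845e-05,
        1.32073270e+00, -6.65946101e-02]), 'joint_vel': array([ 1.39088154e-03, -1.55013152e-03, -3.37337350e-03, -6.53820000e-04,
       -2.33733705e-06,  2.18269624e-03]), 'tau': array([ 8.81064898e-04, -5.32647300e+01, -3.53285944e+01,  7.09631760e-02,
        2.34824186e-02, -3.24233440e-05]), 'ee_pos': array([ 0.23456989, -0.49720374,  0.20493814]), 'eef_rot': array([-3.14051436e+00, -8.55126461e-05,  4.40776809e-01]), 'force': array([ 0.22254989, -0.04159639,  0.38818692]), 'moment': array([-2.95962283e-04,  1.76248728e-02,  8.65772291e-05]), 'grip_force': 0.0, 'grip_width': 0.09406219310419753}
```

View pics/top0.png

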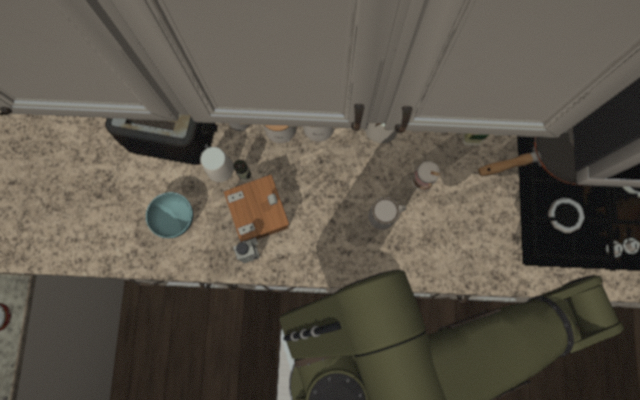

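View pics/side0.png

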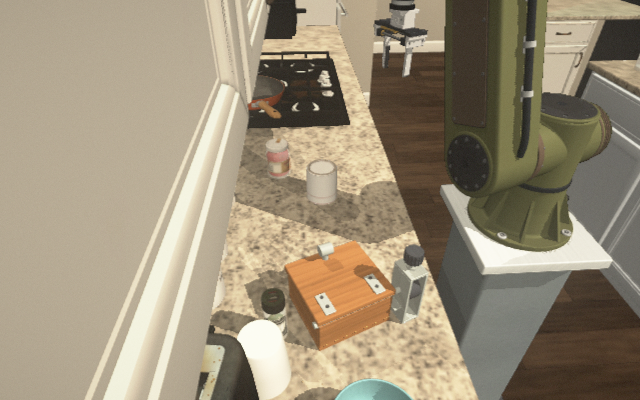

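The top view shows the box at about (257,207), the pull at (271,199) on its right side and the screw at (244,247). In the side view the pull is at (326,251) and the screw head at (414,255). The box's front faces world -y. Next I'll crop for precise pixels.

Run:
```python
from h import *
a=cv2.imread('pics/top0.png')[150:275,205:305]; b=cv2.imread('pics/side0.png')[220:360,260:450]
A=cv2.resize(a,None,fx=4,fy=4,interpolation=cv2.INTER_CUBIC)   # 400x500
B=cv2.resize(b,(380*1,280),interpolation=cv2.INTER_CUBIC)
out=np.zeros((500,790,3),np.uint8); out[:,:400]=A; out[:280,405:785]=B
cv2.imwrite('pics/crop.png',out)
for n,p,s in(('pull',(271,199),(326,251)),('screw',(244,247),(414,255))):
    z={'pull':.112,'screw':.154}[n]
    print(n,ray('top',*p,z),ray('side',*s,z))
```

```text
pull [0.50439691 0.19992575 0.112     ] [0.50447573 0.20399953 0.112     ]
screw [0.35996014 0.25943509 0.154     ] [0.35679942 0.26637016 0.154     ]
```

View pics/crop.png

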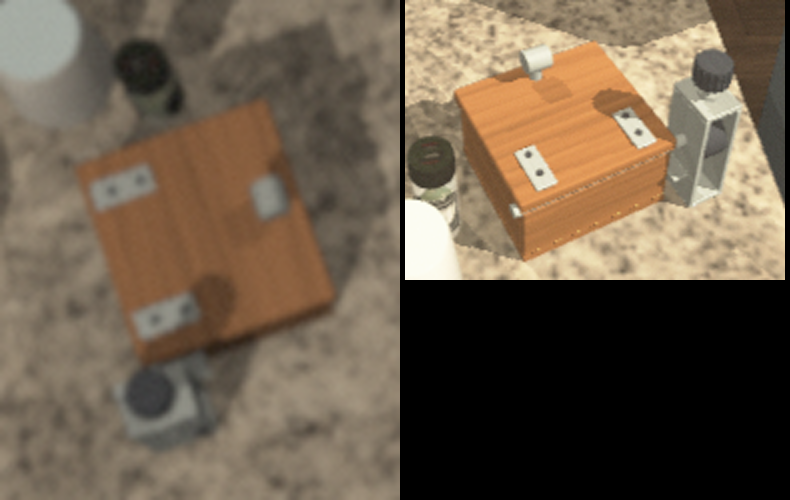

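Crop readings: the pull is at top (272,199.3) and side (325.5,250). The screw head is at top (242.5,247.3) and side (414,255.5). Lid corners are at crop (78,170), (265,102), (332,300) and (145,360). Next I'll fit the box pose.

Run:
```python
from h import *
from scipy.optimize import least_squares
c=lambda u,v:(u/4+205,v/4+150)
s=lambda u,v:((u-405)/2+260,v/2+220)
# own coordinates: lid rear-right.. corners
top=[((.07,-.075,.088),c(78,170)),((-.07,-.075,.088),c(265,102)),((-.07,.075,.088),c(332,300)),((.07,.075,.088),c(145,360)),((-.05,0,.112),c(268,197)),((.065,.11,.166),c(150,388))]
side=[((-.07,-.075,.088),s(455,95)),((.07,-.075,.088),s(521,207)),((-.07,.075,.088),s(597,43)),((.07,.075,.088),s(673,145)),((-.05,0,.112),s(536,60)),((.065,.11,.154),s(713,71))]
top=top[:]; 
def W(p,P):
    x,y,a=p; R=np.array([[np.cos(a),-np.sin(a),0],[np.sin(a),np.cos(a),0],[0,0,1]]); return np.array(P)@R.T+[x,y,0]
def res(p,sets=(('top',top),('side',side))):
    return np.concatenate([(proj(n,W(p,[q[0] for q in S]))-[q[1] for q in S]).ravel() for n,S in sets])
for sets in [(('top',top),),(('side',side),),(('top',top),('side',side))]:
    r=least_squares(lambda p:res(p,sets),[.45,.25,1.8],loss='soft_l1'); print(r.x,W(r.x,[(-.05,0,.112),(.065,.11,.154),(.07,0,.075)]))
print(res(r.x).reshape(-1,2).round(1))
```

```text
[0.48279099 0.24326417 1.96311636] [[0.50190765 0.19706294 0.112     ]
 [0.35629664 0.26126911 0.154     ]
 [0.45602767 0.30794589 0.075     ]]
[0.48536202 0.2529384  1.96737469] [[0.50467524 0.206819   0.112     ]
 [0.35879214 0.27040453 0.154     ]
 [0.4583235  0.31750557 0.075     ]]
[0.48405998 0.24754993 1.95909042] [[0.50299049 0.20127212 0.112     ]
 [0.35763914 0.26606398 0.154     ]
 [0.45755728 0.31233887 0.075     ]]
[[-0.8 -1.5]
 [-1.6 -0.3]
 [-1.7 -1.9]
 [-1.7 -0.5]
 [-1.5  0.2]
 [-1.7  0.2]
 [ 1.8 -3. ]
 [ 0.4 -3.5]
 [-0.9 -0.6]
 [-0.1 -3.5]
 [ 1.2 -0. ]
 [-0.5 -0.6]]
```

Call:
play_rows --pt "0 0 -0.009 0 0 -7 -1" --pt "0 0 -0.009 0 0 -7 -1" --pt "0 0 -0.009 0 0 -7 -1" --pt "0 0 -0.009 0 0 -7 -1" --pt "0 0 -0.009 0 0 -7 -1" --pt "0 0 -0.009 0 0 -7 -1" --pt "0 0 -0.009 0 0 -7 -1" --pt "0 0 -0.009 0 0 -7 -1" --pt "0 0 -0.009 0 0 -7 -1" --pt "0 0 -0.009 0 0 -7 -1" --pt "0 0 0 0 0 -7 -1" --pt "0 0 0 0 0 -7 -1" --pt "0 0 0 0 0 -3.2 -1" --force 20

```text
time_s: 1.18
ee_pos: [0.2346, -0.4973, 0.2952]
eef_rot: [3.142, -0.0, 1.97]
force: [0.7, 0.4, -0.4]
grip_width: 0.0937
grip_force: 0.0
```

Call:
play_rows --pt "0.027 0.0257 0 0 0 0 -1" --pt "0.0272 0.0257 0 0 0 0 -1" --pt "0.0272 0.0257 0 0 0 0 -1" --pt "0.0272 0.0257 0 0 0 0 -1" --pt "0.0272 0.0257 0 0 0 0 -1" --pt "0.0272 0.0257 0 0 0 0 -1" --pt "0.0272 0.0257 0 0 0 0 -1" --pt "0.0272 0.0257 0 0 0 0 -1" --pt "0.0272 0.0257 0 0 0 0 -1" --pt "0.0272 0.0257 0 0 0 0 -1" --pt "0.0272 0.0257 0 0 0 0 -1" --pt "0.0272 0.0257 0 0 0 0 -1" --pt "0.0272 0.0257 0 0 0 0 -1" --pt "0.0272 0.0257 0 0 0 0 -1" --pt "0.0272 0.0257 0 0 0 0 -1" --pt "0.0272 0.0257 0 0 0 0 -1" --pt "0.0272 0.0257 0 0 0 0 -1" --pt "0.0272 0.0257 0 0 0 0 -1" --pt "0.0272 0.0257 0 0 0 0 -1" --pt "0.0272 0.0257 0 0 0 0 -1"

```text
time_s: 2.85
ee_pos: [0.5021, 0.2034, 0.2951]
eef_rot: [-3.141, 0.0, 1.963]
force: [0.4, -1.1, -0.1]
grip_width: 0.0943
grip_force: 0.0
```

Call:
play_rows --pt "0 0 0.03 0 0 0 -1" --pt "0 0 0.03 0 0 0 -1" --pt "0 0 0.03 0 0 0 -1" --pt "0 0 0.03 0 0 0 -1" --pt "0 0 0.025 0 0 0 -1" --pt "0 0 0 0 0 0 -1"

```text
time_s: 3.35
ee_pos: [0.4998, 0.2008, 0.1455]
eef_rot: [-3.134, -0.001, 1.963]
force: [-1.3, 0.0, 0.6]
grip_width: 0.094
grip_force: 0.0
```

Run:
```python
from h import *
b=ctrl.camera('side'); o=ctrl.get_obs(); print(o['ee_pos'],proj('side',[o['ee_pos'],o['ee_pos']-[0,0,.038]]))
cv2.imwrite('pics/s1.png',cv2.resize(b[190:330,250:440],None,fx=4,fy=4,interpolation=cv2.INTER_CUBIC))
```

```text
[0.50092489 0.20113822 0.14864334] [[327.91700737 235.58128547]
 [327.74362508 250.36860467]]
```

View pics/s1.png

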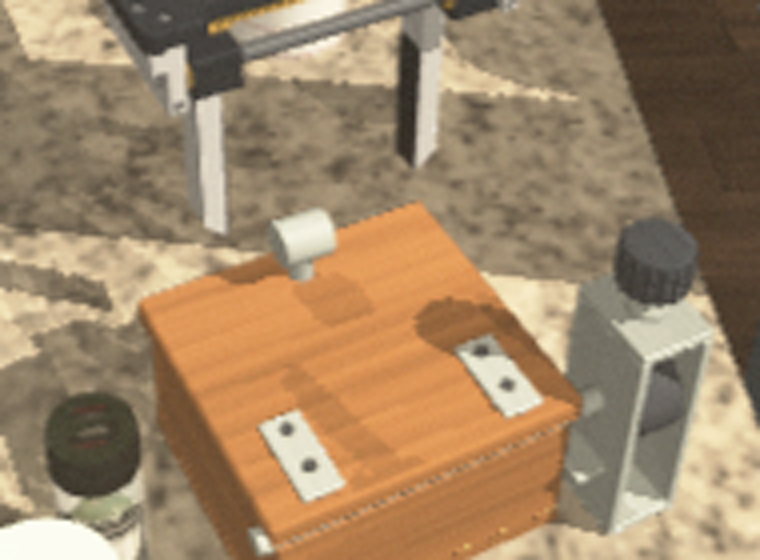

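The pull is at side pixel (325.5,249.3), and the grasp centre projects to (327.7,250.4). The gripper straddles the pull to within about 4 mm, so I'll shift 3 mm along tool y, descend and grip.

Call:
play_rows --pt "0 0.003 0.01 0 0 0 -1" --pt "0 0 0.015 0 0 0 -1" --pt "0 0 0.015 0 0 0 -1" --pt "0 0 0.009 0 0 0 -1" --pt "0 0 0 0 0 0 -1" --pt "0 0 0 0 0 0 0" --pt "0 0 0 0 0 0 0.6" --pt "0 0 0 0 0 0 0.6" --pt "0 0 0 0 0 0 1" --pt "0 0 0 0 0 0 1" --pt "0 0 0 0 0 0 1"

```text
time_s: 4.32
ee_pos: [0.5048, 0.2027, 0.1018]
eef_rot: [3.141, 0.0, 1.963]
force: [0.1, 0.6, 0.8]
grip_width: 0.0575
grip_force: 0.0
```

Run:
```python
from h import *
o=ctrl.get_obs(); print({k:np.round(v,3) for k,v in o.items()})
r=np.hypot(.12,.037);a0=np.arctan2(.037,.12)
P=[]
for t in np.linspace(0,.85,18):
    P.append((-r*np.cos(a0+t),r*np.sin(a0+t)))
print((np.diff(P,axis=0)*1000).round(1).tolist())
```

```text
{'time_s': np.float64(4.317), 'qpos': array([ 0.314,  0.394,  1.65 ,  0.   ,  1.097, -0.078]), 'joint_vel': array([-0.   ,  0.003,  0.001, -0.001,  0.001, -0.001]), 'tau': array([-0.0000e+00, -5.5000e+01, -3.1711e+01,  6.5000e-02,  2.6000e-02,
        0.0000e+00]), 'ee_pos': array([0.505, 0.203, 0.102]), 'eef_rot': array([3.141, 0.   , 1.963]), 'force': array([0.13 , 0.562, 0.786]), 'moment': array([ 0.013, -0.08 , -0.038]), 'grip_force': np.float64(0.0), 'grip_width': np.float64(0.058)}
[[2.0, 6.0], [2.3, 5.8], [2.6, 5.7], [2.9, 5.6], [3.1, 5.4], [3.4, 5.3], [3.7, 5.1], [3.9, 4.9], [4.2, 4.7], [4.4, 4.5], [4.6, 4.3], [4.8, 4.0], [5.0, 3.8], [5.2, 3.5], [5.4, 3.3], [5.5, 3.0], [5.7, 2.7]]
```

Call:
play_rows --pt "0 0 0.005 0 0 0 0" --pt "0 0 0 0 0 0 1" --pt "0 0 0 0 0 0 1" --pt "0 0 0 0 0 0 1" --pt "0 0 0 0 0 0 1" --pt "0 0 0 0 0 0 1" --pt "0 0 0 0 0 0 1" --pt "0 0 0 0 0 0 1"

```text
time_s: 4.98
ee_pos: [0.5037, 0.2022, 0.0963]
eef_rot: [-3.139, 0.0, 1.963]
force: [-7.5, -4.4, 3.7]
grip_width: 0.0256
grip_force: 20.0
```

Call:
play_rows --pt "0.002 -0.001 -0.006 0 0 0 1" --pt "0.0023 -0.001 -0.0058 0 0 0 1" --pt "0.0026 0 -0.0057 0 0 0 1" --pt "0.0029 0 -0.0056 0 0 0 1" --pt "0.0031 0 -0.0054 0 0 0 1" --pt "0.0034 0 -0.0053 0 0 0 1" --pt "0.0037 0 -0.0051 0 0 0 1" --pt "0.0039 0 -0.0049 0 0 0 1" --pt "0.0042 0 -0.0047 0 0 0 1" --pt "0.0044 0 -0.0045 0 0 0 1" --pt "0.0046 0 -0.0043 0 0 0 1" --pt "0.0048 0 -0.004 0 0 0 1" --pt "0.005 0 -0.0038 0 0 0 1" --pt "0.0052 0 -0.0035 0 0 0 1" --pt "0.0054 0 -0.0033 0 0 0 1" --pt "0.0055 0 -0.003 0 0 0 1" --pt "0.0057 0 -0.0027 0 0 0 1" --pt "0 0 0 0 0 0 1" --pt "0 0 0 0 0 0 1"

```text
time_s: 6.57
ee_pos: [0.4768, 0.2657, 0.1743]
eef_rot: [3.141, -0.0, 1.963]
force: [4.4, 3.4, -3.8]
grip_width: 0.0257
grip_force: 20.0
```

Run:
```python
from h import *
b=ctrl.camera('side'); o=ctrl.get_obs(); print(o['force'],o['moment'],o['ee_pos'])
cv2.imwrite('pics/s2.png',b[120:340,220:460])
```

```text
[ 4.25430696  3.73153731 -4.35381805] [ 0.80676962 -0.8174945   0.09043038] [0.47681204 0.26560893 0.17420167]
```

View pics/s2.png

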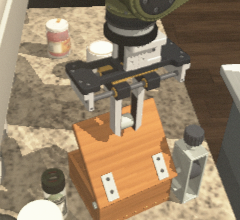

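The lid stands about half open, held by the pull (near crop pixel (128,122)). I'll release it and watch it sink.

Call:
play_rows --pt "0 0 0 0 0 0 -1" --pt "0 0 0 0 0 0 -1" --pt "0 0 0 0 0 0 -1" --pt "0 0 0 0 0 0 -1" --pt "0 0 0 0 0 0 -1" --pt "0 0 0 0 0 0 -1" --pt "0 0 0 0 0 0 -1" --pt "0 0 0 0 0 0 -1" --pt "0 0 0 0 0 0 -1" --pt "0 0 0 0 0 0 -1" --pt "0 0 0 0 0 0 -1" --pt "0 0 0 0 0 0 -1" --pt "0 0 0 0 0 0 -1" --pt "0 0 0 0 0 0 -1"

```text
time_s: 7.78
ee_pos: [0.4766, 0.2654, 0.174]
eef_rot: [-3.142, -0.0, 1.963]
force: [0.7, -0.3, 0.0]
grip_width: 0.094
grip_force: 0.0
```

Run:
```python
from h import *
b=ctrl.camera('side'); o=ctrl.get_obs(); print(o['force'],o['moment'],o['ee_pos'],o['eef_rot'])
cv2.imwrite('pics/s3.png',cv2.resize(b[180:340,250:450],None,fx=3,fy=3,interpolation=cv2.INTER_CUBIC))
p=o['ee_pos']; t=np.array([.3585,.265]); d=t-p[:2]; a=1.963
print(d@[np.cos(a),np.sin(a)],d@[np.sin(a),-np.cos(a)])
```

```text
[ 0.03854791 -0.57008892  0.28111362] [-0.05668206 -0.15911228  0.05932405] [0.4766399  0.26533671 0.1740584 ] [-3.14156334e+00  7.07918399e-06  1.96267854e+00]
0.044844958052373735 -0.1092981234236722
```

View pics/s3.png

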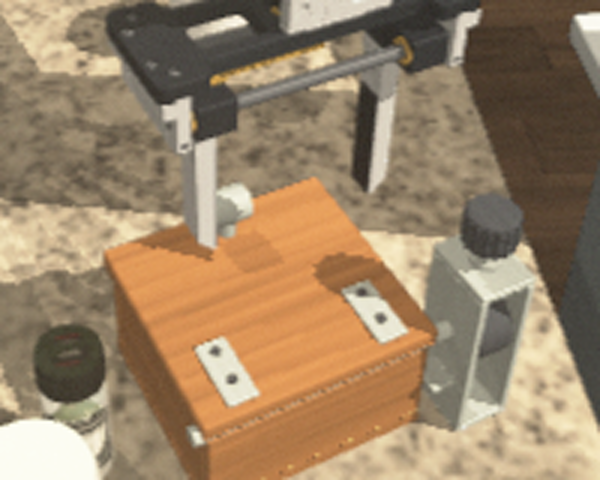

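The lid is shut again. The screw head is at crop pixel (491,225). I'll move over it.

Call:
play_rows --pt "0 0 -0.025 0 0 0 -1" --pt "0 0 -0.025 0 0 0 -1" --pt "0.0115 -0.0275 0 0 0 0 -1" --pt "0.0115 -0.0275 0 0 0 0 -1" --pt "0.0115 -0.0275 0 0 0 0 -1" --pt "0.0115 -0.0275 0 0 0 0 -1" --pt "0 0 0.025 0 0 0 -1" --pt "0 0 0.015 0 0 0 -1" --pt "0 0 0 0 0 0 -1"

```text
time_s: 8.58
ee_pos: [0.3562, 0.2654, 0.1819]
eef_rot: [-3.138, 0.001, 1.963]
force: [0.3, -0.8, -0.2]
grip_width: 0.0939
grip_force: 0.0
```

Run:
```python
from h import *
b=ctrl.camera('side'); o=ctrl.get_obs(); p=o['ee_pos']; print(p,proj('side',[p,[p[0],p[1],.154]]),o['qpos'])
cv2.imwrite('pics/s4.png',cv2.resize(b[160:300,320:500],None,fx=3,fy=3,interpolation=cv2.INTER_CUBIC))
```

```text
[0.35694617 0.26562613 0.18351676] [[416.32043419 242.20692054]
 [413.80912922 254.69767267]] [ 5.57410376e-01  8.63058196e-02  1.82908995e+00 -1.31524161e-05
  1.22809024e+00  1.65311768e-01]
```

View pics/s4.png

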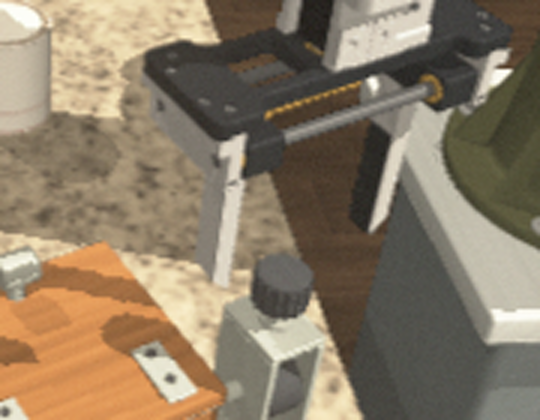

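The head centre is at about side pixel (413.7,255.7), and the TCP axis projects to (413.8,254.7) at that height, so it is centred. I'll descend and grip.

Call:
play_rows --pt "0 0 0.015 0 0 0 -1" --pt "0 0 0.015 0 0 0 -1" --pt "0 0 0.014 0 0 0 -1" --pt "0 0 0 0 0 0 0.2" --pt "0 0 0 0 0 0 1" --pt "0 0 0 0 0 0 1" --pt "0 0 0 0 0 0 1" --pt "0 0 0 0 0 0 1" --pt "0 0 0 0 0 0 1" --pt "0 0 0 0 0 0 1" --pt "0 0 0 0 0 0 1" --pt "0 0 0 0 0 0 1" --pt "0 0 0 0 0 0 1" --pt "0 0 0 0 0 0 1" --pt "0 0 0 0 0 0 1" --force 50

```text
time_s: 9.88
ee_pos: [0.3574, 0.2659, 0.1401]
eef_rot: [-3.142, -0.0, 1.963]
force: [0.2, -0.2, 0.1]
grip_width: 0.0311
grip_force: 50.0
```

```bash
cat > o.py <<'E'
from h import *
o=ctrl.get_obs(); q=o['qpos']
print(o['time_s'].__float__().__round__(2),'p',o['ee_pos'].round(4),'yaw',o['eef_rot'][2].round(4),'q6',q[5].round(4),'F',o['force'].round(2),'M',o['moment'].round(4),'tau6',round(o['tau'][5],4),'w',round(o['grip_width'],4),o['grip_force'])
E
python3 o.py
```

```text
9.88 p [0.3574 0.2659 0.1401] yaw 1.9627 q6 0.1653 F [ 0.18 -0.2   0.15] M [-0.0558 -0.0314 -0.0663] tau6 -0.0039 w 0.0311 50.000308994203806
```

Call:
play_rows --pt "0 0 0 0 0 1 1" --pt "0 0 0 0 0 1 1" --pt "0 0 0 0 0 1 1" --pt "0 0 0 0 0 1 1" --pt "0 0 0 0 0 1 1" --pt "0 0 0 0 0 1 1"

```text
time_s: 10.38
ee_pos: [0.3574, 0.2658, 0.1401]
eef_rot: [-3.142, 0.0, 1.856]
force: [-1.1, 0.0, 2.1]
grip_width: 0.031
grip_force: 50.0
```

```bash
python3 o.py
```

```text
10.38 p [0.3574 0.2658 0.1401] yaw 1.8563 q6 0.2718 F [-1.14  0.04  2.11] M [-0.1108  0.16    0.2725] tau6 -0.1644 w 0.031 50.00049543567002
```

Call:
play_rows --pt "0 0 0 0 0 1 1" --pt "0 0 0 0 0 1 1" --pt "0 0 0 0 0 1 1" --pt "0 0 0 0 0 1 1"

```text
time_s: 10.72
ee_pos: [0.3574, 0.2658, 0.1401]
eef_rot: [-3.141, 0.0, 1.786]
force: [-1.4, -1.1, 2.8]
grip_width: 0.0308
grip_force: 50.0
```

```bash
python3 o.py
```

```text
10.72 p [0.3574 0.2658 0.1401] yaw 1.7864 q6 0.3416 F [-1.36 -1.08  2.83] M [-0.1626  0.3321  0.2767] tau6 -0.1651 w 0.0308 50.000738790258765
```

Call:
play_rows --pt "0 0 0 0 0 1 1" --pt "0 0 0 0 0 1 1" --pt "0 0 0 0 0 1 1" --pt "0 0 0 0 0 1 1"

```text
time_s: 11.05
ee_pos: [0.3574, 0.2658, 0.1401]
eef_rot: [-3.141, 0.0, 1.717]
force: [-3.3, -1.0, 4.1]
grip_width: 0.0307
grip_force: 50.0
```

```bash
python3 o.py
```

```text
11.05 p [0.3574 0.2658 0.1401] yaw 1.7167 q6 0.4114 F [-3.25 -1.01  4.07] M [-0.2374  0.4681  0.2626] tau6 -0.1649 w 0.0307 50.000957334414124
```

Call:
play_rows --pt "0 0 0 0 0 1 1" --pt "0 0 0 0 0 1 1" --pt "0 0 0 0 0 1 1" --pt "0 0 0 0 0 1 1"

```text
time_s: 11.38
ee_pos: [0.3573, 0.2658, 0.1401]
eef_rot: [-3.141, 0.0, 1.647]
force: [-4.5, -1.8, 4.7]
grip_width: 0.0309
grip_force: 50.0
```

```bash
python3 o.py
```

```text
11.38 p [0.3573 0.2658 0.1401] yaw 1.6468 q6 0.4812 F [-4.5  -1.81  4.68] M [-0.2821  0.7117  0.267 ] tau6 -0.1645 w 0.0309 50.00134605914354
```

Call:
play_rows --pt "0 0 0 0 0 1 1" --pt "0 0 0 0 0 1 1" --pt "0 0 0 0 0 1 1"

```text
time_s: 11.63
ee_pos: [0.3573, 0.2658, 0.14]
eef_rot: [-3.141, 0.0, 1.594]
force: [-4.5, -2.1, 5.0]
grip_width: 0.0308
grip_force: 50.0
```

```bash
python3 o.py
```

```text
11.63 p [0.3573 0.2658 0.14  ] yaw 1.5945 q6 0.5336 F [-4.53 -2.08  4.97] M [-0.3292  0.9449  0.255 ] tau6 -0.1642 w 0.0308 50.00150081701577
```

Call:
play_rows --pt "0 0 0 0 0 1 1" --pt "0 0 0 0 0 1 1" --pt "0 0 0 0 0 1 1"

```text
time_s: 11.88
ee_pos: [0.3573, 0.2658, 0.14]
eef_rot: [-3.141, 0.0, 1.542]
force: [-4.4, -0.4, 5.6]
grip_width: 0.0312
grip_force: 50.0
```

```bash
python3 o.py
```

```text
11.88 p [0.3573 0.2658 0.14  ] yaw 1.5421 q6 0.5859 F [-4.4  -0.42  5.62] M [-0.3213  0.9236  0.3045] tau6 -0.1641 w 0.0312 50.00158220529556
```

Call:
play_rows --pt "0 0 0 0 0 1 1" --pt "0 0 0 0 0 1 1" --pt "0 0 0 0 0 1 1"

```text
time_s: 12.13
ee_pos: [0.3573, 0.2658, 0.14]
eef_rot: [-3.141, 0.0, 1.49]
force: [-5.1, -0.5, 4.7]
grip_width: 0.031
grip_force: 50.0
```

```bash
python3 o.py
```

```text
12.13 p [0.3573 0.2658 0.14  ] yaw 1.4897 q6 0.6383 F [-5.12 -0.53  4.72] M [-0.3123  0.9557  0.2282] tau6 -0.1641 w 0.031 50.00154479406774
```

```bash
cat > a.py <<'E'
from h import *
L=[]
for i in range(6):
    o=ctrl.get_obs(); L.append([*o['moment'],o['tau'][5],*o['force'],o['qpos'][5]]); ctrl.camera('side')
L=np.array(L); print('Mz',L[:,2].round(3),L[:,2].mean().round(4),'tau',L[:,3].round(4),'F',L[:,4:7].mean(0).round(2),'q6',L[-1,7].round(4))
E
python3 a.py
```

```text
Mz [0.228 0.313 0.261 0.226 0.156 0.172] 0.226 tau [-0.1641 -0.0062  0.5613  0.3224  0.2248  0.1993] F [-5.42 -1.53  5.21] q6 0.6375
```

Call:
play_rows --pt "0 0 0 0 0 1 1" --pt "0 0 0 0 0 1 1" --pt "0 0 0 0 0 1 1" --pt "0 0 0 0 0 1 1"

```text
time_s: 12.77
ee_pos: [0.3573, 0.2658, 0.1401]
eef_rot: [-3.141, 0.0, 1.42]
force: [-5.7, -1.3, 5.4]
grip_width: 0.0309
grip_force: 50.0
```

```bash
python3 a.py
```

```text
Mz [0.292 0.256 0.21  0.179 0.193 0.206] 0.2229 tau [-0.1644 -0.0062  0.5613  0.3223  0.2249  0.1992] F [-5.66 -1.6   4.87] q6 0.7074
```

Call:
play_rows --pt "0 0 0 0 0 1 1" --pt "0 0 0 0 0 1 1" --pt "0 0 0 0 0 1 1" --pt "0 0 0 0 0 1 1"

```text
time_s: 13.4
ee_pos: [0.3572, 0.2658, 0.14]
eef_rot: [-3.141, 0.0, 1.35]
force: [-5.5, -1.7, 5.2]
grip_width: 0.0312
grip_force: 50.0
```

```bash
python3 o.py
```

```text
13.4 p [0.3572 0.2658 0.14  ] yaw 1.3501 q6 0.778 F [-5.45 -1.72  5.24] M [-0.2395  1.0044  0.2675] tau6 -0.1646 w 0.0312 50.00160304829478
```

Call:
play_rows --pt "0 0 0 0 0 1 1" --pt "0 0 0 0 0 1 1" --pt "0 0 0 0 0 1 1" --pt "0 0 0 0 0 1 1"

```text
time_s: 13.73
ee_pos: [0.3572, 0.2658, 0.14]
eef_rot: [-3.141, 0.0, 1.28]
force: [-5.2, -0.8, 5.4]
grip_width: 0.0312
grip_force: 50.0
```

```bash
python3 o.py
```

```text
13.73 p [0.3572 0.2658 0.14  ] yaw 1.2803 q6 0.8478 F [-5.19 -0.85  5.4 ] M [-0.3013  1.097   0.2225] tau6 -0.1641 w 0.0312 50.00164124183357
```

Call:
play_rows --pt "0 0 0 0 0 1 1" --pt "0 0 0 0 0 1 1" --pt "0 0 0 0 0 1 1" --pt "0 0 0 0 0 1 1"

```text
time_s: 14.07
ee_pos: [0.3572, 0.2659, 0.14]
eef_rot: [-3.141, 0.0, 1.211]
force: [-6.3, -1.7, 5.9]
grip_width: 0.0308
grip_force: 50.0
```

```bash
python3 a.py
```

```text
Mz [0.319 0.24  0.24  0.215 0.224 0.254] 0.2485 tau [-0.1416  0.0183  0.5849  0.3455  0.248   0.2224] F [-6.12 -1.42  5.63] q6 0.9167
```

Call:
play_rows --pt "0 0 0 0 0 1 1" --pt "0 0 0 0 0 1 1" --pt "0 0 0 0 0 1 1" --pt "0 0 0 0 0 1 1"

```text
time_s: 14.7
ee_pos: [0.3572, 0.2659, 0.1401]
eef_rot: [-3.141, 0.0, 1.141]
force: [-5.9, -0.5, 5.8]
grip_width: 0.031
grip_force: 50.0
```

```bash
python3 a.py
```

```text
Mz [0.33  0.282 0.262 0.259 0.248 0.221] 0.2671 tau [-0.1101  0.0503  0.617   0.3777  0.2801  0.2545] F [-6.08 -1.19  5.44] q6 0.9865
```

The brake bit at a turn of about 0.71 rad, and the shoe force is now about 9 to 13 N. I'll turn 7° more, aiming for about 25 N.

Call:
play_rows --pt "0 0 0 0 0 1 1" --pt "0 0 0 0 0 1 1" --pt "0 0 0 0 0 1 1" --pt "0 0 0 0 0 1 1"

```text
time_s: 15.33
ee_pos: [0.3572, 0.2659, 0.1401]
eef_rot: [-3.141, 0.0, 1.071]
force: [-7.0, -1.5, 5.7]
grip_width: 0.0307
grip_force: 50.0
```

```bash
python3 a.py
```

```text
Mz [0.385 0.357 0.311 0.265 0.307 0.244] 0.3115 tau [-0.0773  0.083   0.6497  0.4104  0.3129  0.2873] F [-6.62 -1.1   5.9 ] q6 1.0563
```

Call:
play_rows --pt "0 0 0 0 0 1 1" --pt "0 0 0 0 0 1 1" --pt "0 0 0 0 0 1 1"

```text
time_s: 15.88
ee_pos: [0.3571, 0.2659, 0.14]
eef_rot: [-3.141, 0.0, 1.019]
force: [-6.3, -0.8, 5.3]
grip_width: 0.0306
grip_force: 50.0
```

```bash
python3 a.py
```

```text
Mz [0.367 0.32  0.279 0.286 0.296 0.246] 0.2989 tau [-0.0601  0.1062  0.6742  0.4352  0.3377  0.3121] F [-6.51 -0.79  5.8 ] q6 1.1087
```

Call:
play_rows --pt "0 0 0 0 0 1 1" --pt "0 0 0 0 0 1 1"

```text
time_s: 16.35
ee_pos: [0.3571, 0.2659, 0.14]
eef_rot: [-3.141, 0.0, 0.984]
force: [-6.5, -1.5, 5.5]
grip_width: 0.0308
grip_force: 50.0
```

```bash
python3 a.py
```

```text
Mz [0.405 0.343 0.358 0.359 0.342 0.304] 0.352 tau [-0.1199  0.1036  0.6876  0.4523  0.3555  0.3301] F [-6.85 -1.21  5.65] q6 1.1436
```

Call:
play_rows --pt "0 0 0 0 0 0 -1" --pt "0 0 0 0 0 0 -1" --pt "0 0 0 0 0 0 -1" --pt "0 0 0 0 0 0 -1" --pt "0 0 0 0 0 0 -1" --pt "0 0 -0.02 0 0 0 -1" --pt "0 0 -0.03 0 0 0 -1" --pt "0 0 -0.03 0 0 -7 -1" --pt "0 0 0 0 0 -7 -1" --pt "0 0 0 0 0 -7 -1" --pt "0 0 0 0 0 -7 -1" --pt "0 0 0 0 0 -7 -1" --pt "0 0 0 0 0 -7 -1" --pt "0 0 0 0 0 -7 -1" --pt "0 0 0 0 0 -7 -1" --pt "0 0 0 0 0 0 -1" --force 20

```text
time_s: 17.98
ee_pos: [0.3575, 0.2658, 0.22]
eef_rot: [3.141, 0.0, 1.969]
force: [-0.5, -0.3, -0.5]
grip_width: 0.0938
grip_force: 0.0
```

```bash
python3 o.py
```

```text
17.98 p [0.3575 0.2658 0.22  ] yaw 1.9686 q6 0.1595 F [-0.49 -0.32 -0.47] M [-0.0104 -0.1066  0.011 ] tau6 -2.9276 w 0.0938 0.0
```

Call:
play_rows --pt "-0.0285 0.0275 0 0 0 0.3 -1" --pt "-0.0285 0.0275 0 0 0 0 -1" --pt "-0.0285 0.0275 0 0 0 0 -1" --pt "-0.0285 0.0275 0 0 0 0 -1" --pt "0 0 0.03 0 0 0 -1" --pt "0 0 0.03 0 0 0 -1" --pt "0 0 0.03 0 0 0 -0.5" --pt "0 0 0.02 0 0 0 -0.5" --pt "0 0 0.013 0 0 0 0" --pt "0 0 0 0 0 0 1" --pt "0 0 0 0 0 0 1" --pt "0 0 0 0 0 0 1" --pt "0 0 0 0 0 0 1" --pt "0 0 0 0 0 0 1" --pt "0 0 0 0 0 0 1" --pt "0 0 0 0 0 0 1" --pt "0 0 0 0 0 0 1" --pt "0 0 0 0 0 0 1" --pt "0 0 0 0 0 0 1" --pt "0 0 0 0 0 0 1"

```text
time_s: 19.65
ee_pos: [0.5034, 0.2024, 0.0975]
eef_rot: [3.138, 0.0, 1.958]
force: [7.1, 3.5, -2.1]
grip_width: 0.0257
grip_force: 20.0
```

```bash
python3 o.py
```

```text
19.65 p [0.5034 0.2024 0.0975] yaw 1.9576 q6 -0.0721 F [ 7.15  3.53 -2.13] M [ 0.519  -1.3075  0.2013] tau6 0.19 w 0.0257 20.007701218128204
```

Call:
play_rows --pt "0.002 0.001 -0.006 0 0 0 1" --pt "0.0023 0 -0.0058 0 0 0 1" --pt "0.0026 0 -0.0057 0 0 0 1" --pt "0.0029 0 -0.0056 0 0 0 1" --pt "0.0031 0 -0.0054 0 0 0 1" --pt "0.0034 0 -0.0053 0 0 0 1" --pt "0.0037 0 -0.0051 0 0 0 1" --pt "0.0039 0 -0.0049 0 0 0 1" --pt "0.0042 0 -0.0047 0 0 0 1" --pt "0.0044 0 -0.0045 0 0 0 1" --pt "0.0046 0 -0.0043 0 0 0 1" --pt "0.0048 0 -0.004 0 0 0 1" --pt "0.005 0 -0.0038 0 0 0 1" --pt "0.0052 0 -0.0035 0 0 0 1" --pt "0.0054 0 -0.0033 0 0 0 1" --pt "0.0055 0 -0.003 0 0 0 1" --pt "0 0 0 0 0 0 1" --pt "0 0 0 0 0 0 1"

```text
time_s: 21.15
ee_pos: [0.4788, 0.2611, 0.1721]
eef_rot: [-3.14, -0.0, 1.958]
force: [-5.1, -2.3, -5.2]
grip_width: 0.026
grip_force: 20.0
```

```bash
python3 o.py
```

```text
21.15 p [0.4788 0.2611 0.1721] yaw 1.958 q6 0.0445 F [-5.05 -2.26 -5.17] M [-0.3985  0.888   0.0505] tau6 0.0902 w 0.026 19.99490350484848
```

Call:
play_rows --pt "0 0 0 0 0 0 0.2" --pt "0 0 0 0 0 0 -1" --pt "0 0 0 0 0 0 -1" --pt "0 0 0 0 0 0 -1" --pt "0 0 0 0 0 0 -1" --pt "0 0 0 0 0 0 -1" --pt "0 0 0 0 0 0 -1" --pt "0 0 0 0 0 0 -1" --pt "0 0 0 0 0 0 -1" --pt "0 0 -0.02 0 0 0 -1" --pt "0 0 -0.03 0 0 0 -1" --pt "0 0 -0.03 0 0 0 -1" --pt "0 0 -0.03 0 0 0 -1" --pt "0 0 0 0 0 0 -1"

```text
time_s: 22.32
ee_pos: [0.4808, 0.2613, 0.2879]
eef_rot: [3.133, -0.0, 1.958]
force: [0.8, 0.6, 1.0]
grip_width: 0.0938
grip_force: 0.0
```

Run:
```python
from h import *
L=[]
for i in range(8): L.append(ctrl.camera('side').astype(int))
a=L[0][200:330,280:420];b=L[-1][200:330,280:420]; print('diff',abs(a-b).mean(),abs(a-b).max())
cv2.imwrite('pics/s5.png',cv2.resize(L[-1][110:340,230:460].astype(np.uint8),None,fx=2.5,fy=2.5))
print(ctrl.get_obs()['force'])
```

```text
diff 1.8746520146520147 102
[0.03712632 0.67035286 0.50768018]
```

View pics/s5.png

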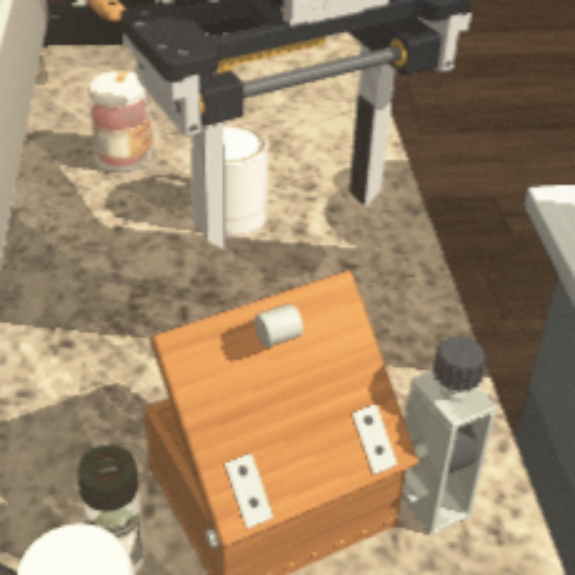

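The lid is standing open, with the pull at side pixel (341.6,240). I'll check the angle and look for slow creep.

Run:
```python
from h import *
a=1.961; ex=np.array([np.cos(a),np.sin(a)]); pl=np.array([.5032,.202]); h=pl+.12*ex
r=np.hypot(.12,.037);a0=np.arctan2(.037,.12)
for t in (0,.5,.6,.7,.75,.8,.85,.9): 
    P=[*(h-ex*r*np.cos(a0+t)),.075+r*np.sin(a0+t)]; print(t,proj('side',P).round(1))
g=lambda:cv2.cvtColor(ctrl.camera('side'),cv2.COLOR_BGR2GRAY)[215:290,285:395].astype(np.float32)
f=[g() for i in range(24)]
for i in (8,16,23): print(cv2.phaseCorrelate(f[0],f[i])[0],abs(f[0]-f[i]).mean())
```

```text
0 [[326.6 250.2]]
0.5 [[335.  240.2]]
0.6 [[337.6 240. ]]
0.7 [[340.6 240.6]]
0.75 [[342.1 241.1]]
0.8 [[343.7 241.8]]
0.85 [[345.4 242.7]]
0.9 [[347.2 243.8]]
(-0.007222919720206278, 0.48794289659204537) 1.4553939
(-0.005704633203571063, 0.500054393791217) 1.4796363
(0.0036527787700961767, 0.47377126472210307) 1.4693333
```

```bash
python3 -c "
from station import ctrl
print(ctrl.hand_in())"
```

```text
the job is handed in; nothing more can be done
None
```

I handed the job in with the lid standing by itself at about 0.75 rad and no visible creep over a second. The brake screw is at an estimated 22–30 N (limit 38 N), the first lift sank shut as expected, and the jars and tin were not touched. The hand-in gave no verdict.

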